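# Read a case label, then shut the case

### The job

Book this dental case out: take the label reader from its cradle and hold it still for about two seconds, square-on to the middle of the bar label inside the open lid of the case box, with its window 5 to 10 cm from the label. Then lay the reader back down in the cradle's two saddles, and push the lid fully shut so that its front tab goes down behind the front wall. Leave everything else where it is.

Things in the scene. Friction and masses are not known exactly. Their poses are not given: they have to be found in the camera images.
- case_box: Grey open-topped plastic box, fixed to the bench, 100 mm deep (x) by 120 mm wide (y) by 50 mm high, walls 4 mm. Origin at the centre of its underside; -x is its front (robot's side), +x the back with the lid's hinge, z up. A plaster cast lies in it.
- lid_hinge (a point): Middle of the lid's hinge line, on the box's back top edge, 50 mm behind the box's centre, 50 mm above the bench. Axes as the box; the hinge line runs along y. The lid is a flat plate reaching 102 mm from the hinge, 120 mm wide, 5 mm thick, with a 10 mm thumb lip on the middle 40 mm of its free edge (110 mm in all). Shut, its outer face is 55 mm above the bench.
- case_lid (a joint): Angle of the white lid, rad: 0 fully shut (level on the box), 1.57 upright, more leans back, away from the robot (limit 2.15). Starts at 1.65 to 2.0. The hinge is stiff: the lid stays where it is left; about 1 N at the free edge moves it. A tab 70 mm wide, 14 mm deep on the inner face, 93 mm from the hinge, goes down just inside the front wall.
- case_label (a point): Centre of the paper bar label, 44 x 56 mm, white with black bars, on the lid's inner face, 52 mm from the hinge line. Axes of the lid: x from free edge to hinge, y along the hinge, z out of the lid's outer face; so the label faces along -z (lid upright: toward the box's front).
- reader: Hand label reader: a straight white wand, 140 mm long (x), 0.14 kg, with a black window on its head end; handle 32 mm wide (y), 34 mm high (z) from x=-70 to +26 mm, head 40 mm wide, 38 mm high from x=26 to 70 mm. Origin at mid-length on its flat underside; +x is toward the window, z up as it lies in the cradle.
- reader_center (a point): Grasp point of the reader: middle of its length, half-way up the handle (17 mm above its underside), 70 mm behind the window. Axes as reader. About its centre of mass.
- reader_window (a point): Centre of the reader's window, on its head end. It looks straight out along +x, the wand's length. Axes as reader.
- cradle: Low grey stand, fixed. The reader lies in it along x, head at +x. Base 150 x 62 x 6 mm; two saddles, 20 mm long, at x=-55 (44 mm between lips, for the handle) and x=+48 mm (52 mm, for the head). The reader's underside rests 24 mm above the bench; lips rise 9 mm more. Between the saddles is only the 6 mm base: fingers can straddle the handle. Origin at the centre of its underside.
- boxed_cast: White plaster dental cast, 57 x 68 x 30 mm, lying in the case box; bystander. Origin at the centre of its underside.
- grease_jar: Lidded jar, 62 mm across, 45 mm high; bystander. Origin at the centre of its underside.
- cast_lower: Grey plaster cast, 57 x 68 x 32 mm, on the mat; bystander. Origin at the centre of its underside.
- felt_wheel: Felt polishing wheel, 48 mm across, 12 mm thick, lying flat; bystander. Origin at the centre of its underside.

How it is judged:
By the outcome, as a careful person would: the job done as asked, in the order asked, and still so for the second after the job is handed in, with the robot touching nothing.
It also fails if it takes over 64 s, if anything falls off the work surface, if the arm or the gripper's body presses on something with over 40 N, if the wrist force passes 120 N, or if a joint passes its speed limit or range.

### The arm

A 6-joint arm with a two-finger parallel gripper is mounted at the origin on a cart in front of the work surface, level with it; the furniture and walls round the work are solid. World frame = base frame: x ahead of the robot, y to its left, z up, the work surface at z = 0. Lengths are in m, angles in degrees, forces in N, time in s.
With the tool pointing down it reaches from about 0.4 to 0.825 m from the base axis. Payload 7 kg.
Tool frame: the origin (TCP) lies midway between the tips of the shut fingers; the grasp point (between the pads) lies 19 mm behind it; z points along the fingers, y is the direction in which the jaws open and shut (so a half turn about z gives the same grasp; the last joint's range is limited). The gripper opens to 88 mm and grips with 3 to 60 N. Pads are 19 mm wide; open, the fingers measure 130 mm over their backs; the gripper's body (78 mm by 193 mm) begins 47 mm behind the grasp point.
Start: joints at [81.022, 20.546, 0.682, 0, -70.136, -16.507], TCP at [0.29, 0.609, 0.227] pointing down, gripper open.
Joint ranges: [-176.03, 176.03], [-82.01, 121.73], [-58.28, 71.71], [-173.87, 95.51], [-174.79, -0.11], [-173.66, 173.66]. Speed limits (degrees/s): [136.94, 136.94, 172.46, 180, 180, 180].

### API

Orientations are given as a 3x3 rotation matrix whose columns are the frame's x, y, z axes.
In Python, from rig import robot gives the robot as it stands. Calls block until the motion is done:
- robot.goto(position, orientation): joint-space move of the TCP to a pose.
- robot.servo_line(position, ori=None, speed=0.15): straight line of the TCP; ori=None keeps the orientation; speed is the mean speed in m/s.
- robot.movej(angles): joint-space move.
- robot.move_gripper(opening): opening from 0.0 (shut) to 1.0 (fully open); the grip force is fixed at half the most; returns when the fingers have stopped.
- robot.dwell(seconds).
- robot.ik(position, orientation): joint angles nearest the present ones, or None.
- robot.grab_frame(name): name is "scene" or "top"; returns (picture, depth): 420x560x3 uint8, red, green, blue; 420x560 float32, m along the optical axis (not along the pixel's ray), 0 where there is no reading.
- robot.camera_info(name): a dict with "vfov" (degrees; the focal length in pixels is half the picture's height over the tangent of half this angle, whatever the lens; pixels are square), "cx", "cy" (the principal point, pixels), "view" (4x4, takes a point from world to camera coordinates). Camera axes: x right, y down, z forward; pixel columns grow to the right and rows downward; lengths in m; the calibration is good to about 2 mm. A picture is of the moment at which its call begins. camera_info takes no time and is no camera call.
A pose or a line that the arm cannot do raises robot.Unreachable and nothing moves.
- robot.job_done(): hands the job in, once; it reports no verdict.
Readings, each from a call of its own:
- robot.read_t(): time.
- robot.read_qpos(): joint angles.
- robot.read_qvel(): joint speeds.
- robot.read_effort(): joint torques, N m.
- robot.read_position(): TCP position.
- robot.read_tcp_rot(): TCP orientation.
- robot.read_force(): force on the tool from outside, world axes, zero at the start.
- robot.read_ft_torque(): the same for the moment, N m.
- robot.read_grip_width(): opening from 0.0 (shut) to 1.0 (fully open).
Only numpy, scipy, OpenCV 4.12 (cv2) and the standard library are available. Lean on these libraries where they do the work, as an engineer would, in place of code of your own. Each camera call takes 0.05 s, during which the arm holds its last target.

## Working session

There is one attempt and no reset: what is moved stays moved. The work goes in short steps, each a Python script; the robot and the scene stay as the last script left them, time stands still between calls to the robot, and variables do not carry over. Pictures are saved under pics/ and viewed, and the job is handed in when it is done.

```bash
mkdir -p pics; ls
python3 - <<'E'
from rig import robot
import cv2,numpy as np
for n in("scene","top"):
    im,d=robot.grab_frame(n); cv2.imwrite(f"pics/{n}0.png",im[:,:,::-1]); np.savez(f"{n}0.npz",im=im,d=d)
    print(n,robot.camera_info(n))
print(robot.read_t(),robot.read_position(),robot.read_tcp_rot(),robot.read_grip_width())
E
```

```text
pics
scene {'vfov': 42.696569397689665, 'cx': 273.11572706096547, 'cy': 210.58806911851906, 'view': array([[ 0.89300408, -0.4500171 , -0.00532255, -0.33850583],
       [-0.24728713, -0.48076123, -0.8412596 ,  0.28511056],
       [ 0.37602233,  0.75256445, -0.54060517,  0.82239099],
       [ 0.        ,  0.        ,  0.        ,  1.        ]])}
top {'vfov': 50.58842269684703, 'cx': 279.11393656730667, 'cy': 210.50464859791666, 'view': array([[-0.13013846, -0.9914908 , -0.00315917,  0.30828412],
       [-0.96893463,  0.1278524 , -0.21170606,  0.48899106],
       [ 0.21030852, -0.02449007, -0.97732828,  0.80059161],
       [ 0.        ,  0.        ,  0.        ,  1.        ]])}
0.1 [0.29023953 0.60891975 0.22570301] [[ 9.02671587e-01 -4.30329778e-01 -5.36662264e-04]
 [-4.30330093e-01 -9.02670464e-01 -1.43012789e-03]
 [ 1.30997443e-04  1.52187773e-03 -9.99998833e-01]] 0.9981411280512125
```

View pics/scene0.png

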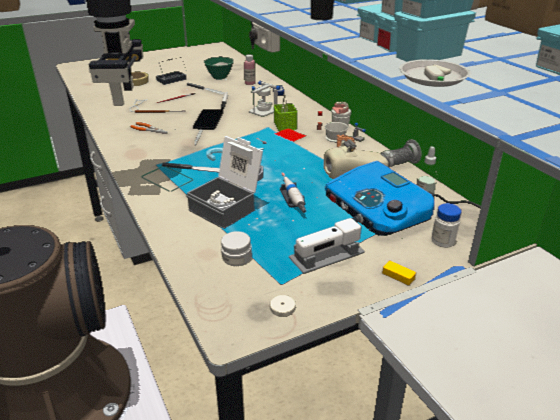

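View pics/top0.png

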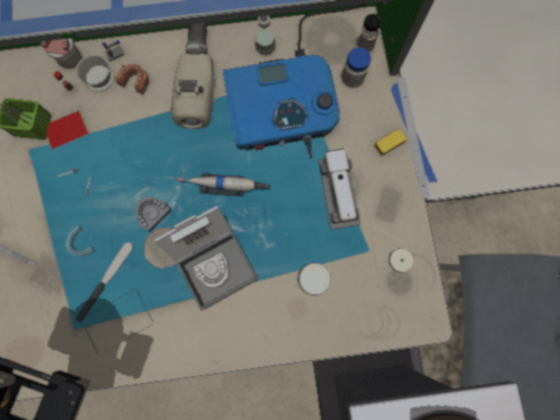

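The scene view shows the box at about (222,195) with its lid standing behind it, and the reader in the cradle at about (328,243). In the top view the box is at about (215,275) and the reader at (340,187). Next I'll deproject the pixels and enlarge these areas.

```bash
cat > h.py <<'E'
import numpy as np,cv2
def world(info,d):
    f=d.shape[0]/2/np.tan(np.radians(info['vfov'])/2)
    v,u=np.mgrid[:d.shape[0],:d.shape[1]]
    P=np.stack([(u-info['cx'])/f*d,(v-info['cy'])/f*d,d],-1)
    V=np.array(info['view']); return (P-V[:3,3])@V[:3,:3]
def proj(info,p,h=420):
    f=h/2/np.tan(np.radians(info['vfov'])/2); V=np.array(info['view'])
    c=np.atleast_2d(p)@V[:3,:3].T+V[:3,3]; return np.c_[c[:,0]/c[:,2]*f+info['cx'],c[:,1]/c[:,2]*f+info['cy']]
E
python3 - <<'E'
from rig import robot
from h import *
for n,(a,b,c,e) in(("scene",(130,270,180,320)),("top",(140,120,420,320))):
    z=np.load(n+"0.npz"); im=z['im']; W=world(robot.camera_info(n),z['d'])
    np.save(n+"W.npy",W)
    s=4 if n=="scene" else 2.8
    if n=="scene":
        crop=im[125:275,180:370]
    else: crop=im[140:320,140:420]
    cv2.imwrite(f"pics/{n}crop.png",cv2.resize(crop[:,:,::-1],None,fx=s,fy=s,interpolation=cv2.INTER_CUBIC))
W=np.load("topW.npy")
for u,v in[(340,157),(340,187),(345,215),(212,270),(165,250),(225,215),(313,280),(401,260),(300,240),(352,222),(330,150)]: print("top",u,v,W[v,u].round(4))
W=np.load("sceneW.npy")
for u,v in[(239,158),(242,170),(225,205),(328,240),(350,232),(300,255),(320,262),(236,241),(282,305)]: print("sc",u,v,W[v,u].round(4))
E
```

```text
top 340 157 [0.6135 0.1104 0.0616]
top 340 187 [0.5541 0.1198 0.0599]
top 345 215 [0.4987 0.1189 0.0587]
top 212 270 [0.4318 0.3853 0.0219]
top 165 250 [0.4692 0.4521 0.1063]
top 225 215 [ 5.416e-01  3.511e-01 -3.000e-04]
top 313 280 [0.3861 0.1963 0.0479]
top 401 260 [4.046e-01 1.300e-02 2.000e-04]
top 300 240 [0.4703 0.2069 0.0024]
top 352 222 [0.4928 0.0976 0.0033]
top 330 150 [ 0.6524  0.117  -0.0025]
sc 239 158 [0.4917 0.3981 0.1119]
sc 242 170 [0.4908 0.381  0.0888]
sc 225 205 [0.4364 0.362  0.0192]
sc 328 240 [0.553  0.0997 0.0492]
sc 350 232 [0.6034 0.0971 0.0543]
sc 300 255 [0.4983 0.1156 0.0196]
sc 320 262 [0.5318 0.092  0.0062]
sc 236 241 [0.3887 0.1848 0.0462]
sc 282 305 [0.4017 0.009  0.0124]
```

```bash
ls pics
```

```text
scene0.png
scenecrop.png
top0.png
topcrop.png
```

View pics/scenecrop.png

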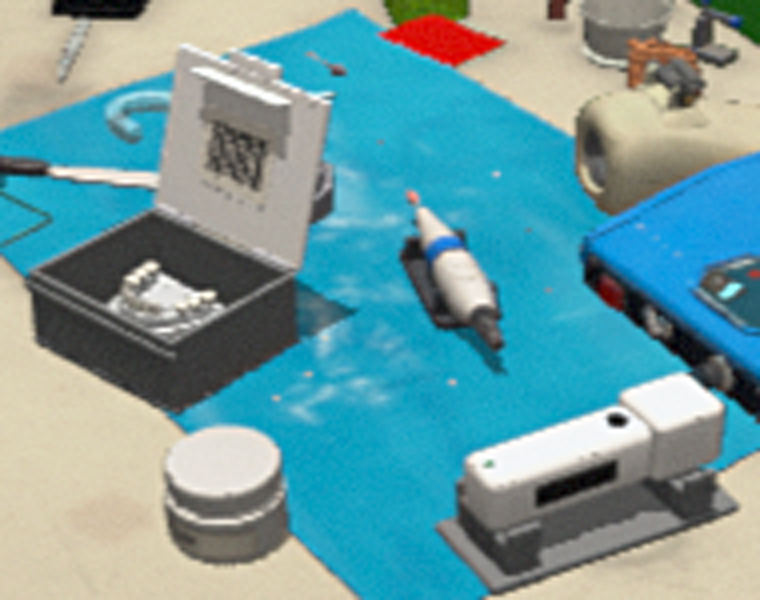

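View pics/topcrop.png

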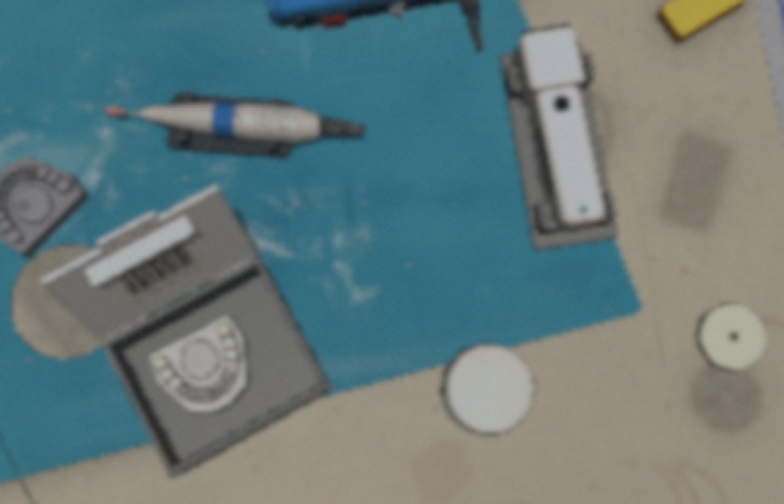

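Run:
```python
from rig import robot
from h import *
T=np.load("topW.npy");S=np.load("sceneW.npy")
def reg(n,W,u0,u1,v0,v1):
    P=W[v0:v1,u0:u1].reshape(-1,3); return P
# reader: top surfaces points z>.05
for n,W,b in(("top",T,(315,365,140,230)),("sc",S,(285,370,210,280))):
    P=reg(n,W,*b)
    Q=P[(P[:,2]>.045)&(P[:,2]<.075)&(P[:,1]<.16)&(P[:,0]<.64)&(P[:,0]>.46)]
    c=Q[:,:2].mean(0); r=cv2.minAreaRect(Q[:,:2].astype(np.float32)*1000)
    print(n,"reader",len(Q),c,r,cv2.boxPoints(r).tolist(),np.percentile(Q[:,2],[5,50,95]))
# box rim 0.04..0.056
for n,W,b in(("top",T,(150,265,200,312)),("sc",S,(180,275,130,230))):
    P=reg(n,W,*b)
    Q=P[(P[:,2]>.044)&(P[:,2]<.055)&(P[:,0]<.52)&(P[:,0]>.33)&(P[:,1]>.28)]
    r=cv2.minAreaRect(Q[:,:2].astype(np.float32)*1000)
    print(n,"rim",len(Q),r,cv2.boxPoints(r).tolist())
    L=P[(P[:,2]>.065)&(P[:,2]<.2)&(P[:,0]<.56)&(P[:,0]>.4)]
    for i in range(3):
        c=L.mean(0);u,s,vt=np.linalg.svd(L-c,full_matrices=False);nn=vt[2];L=L[abs((L-c)@nn)<.004]
    print(n,"lid",len(L),c,nn,np.std((L-c)@nn),L.min(0),L.max(0))
```

```text
top reader 1287 [0.56240457 0.116517  ] ((561.2063598632812, 114.4228286743164), (140.9754180908203, 40.543853759765625), 2.797442674636841) [[489.8132629394531, 131.2304229736328], [491.7920227050781, 90.73490142822266], [632.5994873046875, 97.615234375], [630.6207275390625, 138.11074829101562]] [0.0507652  0.05820567 0.06290373]
sc reader 931 [0.56227846 0.10824451] ((561.9030151367188, 113.01992797851562), (143.31993103027344, 41.89894485473633), 1.5227190256118774) [[489.711669921875, 132.05775451660156], [490.8250732421875, 90.1736068725586], [634.0943603515625, 93.98210144042969], [632.98095703125, 135.86624145507812]] [0.04664383 0.05628507 0.06170432]
top rim 630 ((429.0630798339844, 372.96636962890625), (104.56694793701172, 120.09000396728516), 21.50192642211914) [[358.4098205566406, 409.6689453125], [402.4267272949219, 297.93658447265625], [499.7163391113281, 336.2637939453125], [455.6994323730469, 447.99615478515625]]
top lid 1533 [0.49173082 0.39761907 0.10960511] [-0.88877833 -0.35628378  0.28833131] 0.0009481992974614442 [0.45818594 0.33878211 0.0650209 ] [0.52493761 0.45729719 0.15714923]
sc rim 472 ((431.14642333984375, 373.17791748046875), (110.33786010742188, 125.12191772460938), 20.924705505371094) [[357.27276611328125, 411.9099426269531], [401.95892333984375, 295.0397644042969], [505.02008056640625, 334.4458923339844], [460.33392333984375, 451.3160705566406]]
sc lid 1346 [0.49468101 0.39428119 0.10685091] [-0.88958159 -0.35387939  0.28881477] 0.0016528100523158923 [0.4604152  0.33636968 0.06516802] [0.52666167 0.45884562 0.15496674]
```

Run:
```python
from rig import robot
from h import *
T=np.load("topW.npy");S=np.load("sceneW.npy")
for n,W,b,m in(("top",T,(315,365,140,230),.052),("sc",S,(285,370,205,280),.054)):
    P=W[b[2]:b[3],b[0]:b[1]].reshape(-1,3)
    Q=P[(P[:,2]>m)&(P[:,2]<.075)&(P[:,1]<.16)&(P[:,0]<.64)&(P[:,0]>.46)]
    print(n)
    c=[]
    for x in np.arange(.485,.645,.01):
        q=Q[abs(Q[:,0]-x)<.005]
        if len(q)>5: lo,hi=np.percentile(q[:,1],[3,97]); c.append((x,lo,hi,(lo+hi)/2,np.median(q[:,2]),len(q))); print(np.round(c[-1],4))
    c=np.array(c)[1:-1]; print("yaw",np.degrees(np.arctan(np.polyfit(c[:,0],c[:,3],1)[0])))
# cradle base
P=T[140:240,310:370].reshape(-1,3);
i=robot.camera_info("top")
# heights map near the reader & box
G=np.vstack([T.reshape(-1,3),S.reshape(-1,3)])
for x in np.arange(.76,.26,-.04):
    print("%.2f"%x,[int(1000*np.percentile(q,98)) if len(q:=G[(abs(G[:,0]-x)<.02)&(abs(G[:,1]-y)<.02)][:,2])>3 else None for y in np.arange(.52,-.05,-.04)])
# hypothesised overlay
def rz(a): a=np.radians(a); return np.array([[np.cos(a),-np.sin(a),0],[np.sin(a),np.cos(a),0],[0,0,1]])
```

```text
top
[4.950e-01 1.010e-01 1.265e-01 1.138e-01 5.680e-02 6.900e+01]
[5.050e-01 9.950e-02 1.277e-01 1.136e-01 5.780e-02 8.200e+01]
[5.150e-01 1.000e-01 1.275e-01 1.137e-01 5.790e-02 8.000e+01]
[5.250e-01 9.950e-02 1.283e-01 1.139e-01 5.720e-02 8.000e+01]
[5.350e-01 9.970e-02 1.285e-01 1.141e-01 5.700e-02 8.400e+01]
[5.450e-01 1.002e-01 1.289e-01 1.146e-01 5.710e-02 7.800e+01]
[5.550e-01 1.002e-01 1.285e-01 1.144e-01 5.740e-02 8.200e+01]
[5.650e-01 1.018e-01 1.296e-01 1.157e-01 5.750e-02 7.800e+01]
[5.750e-01 1.018e-01 1.299e-01 1.159e-01 5.790e-02 7.600e+01]
[5.850e-01 1.024e-01 1.321e-01 1.172e-01 5.750e-02 8.400e+01]
[5.950e-01 9.770e-02 1.352e-01 1.164e-01 6.130e-02 1.100e+02]
[6.050e-01 9.870e-02 1.357e-01 1.172e-01 6.160e-02 1.010e+02]
[6.150e-01 9.930e-02 1.355e-01 1.174e-01 6.180e-02 1.000e+02]
[6.250e-01 9.960e-02 1.358e-01 1.177e-01 6.130e-02 8.200e+01]
[ 0.635   0.1039  0.1304  0.1171  0.0586 12.    ]
yaw 2.201780182847182
sc
[ 0.495   0.0983  0.1248  0.1116  0.0559 31.    ]
[ 0.505   0.0959  0.1236  0.1098  0.0569 41.    ]
[ 0.515   0.1007  0.1249  0.1128  0.057  41.    ]
[ 0
[... 699 characters left out ...]
2, 2]
0.72 [4, 4, 45, 71, 67, 56, 56, 57, 56, 59, 75, 52, 3, 2, 3]
0.68 [4, 4, 4, 4, 4, 46, 47, 48, 49, 47, 44, 27, 2, 18, 18]
0.64 [4, 4, 23, 9, 22, 5, 4, 4, 5, 34, 63, 56, 15, 20, 19]
0.60 [30, 31, 5, 29, 34, 36, 33, 25, 5, 32, 64, 59, 2, 2, 3]
0.56 [33, 31, 6, 4, 5, 8, 4, 4, 5, 6, 60, 53, 3, 3, 3]
0.52 [31, 19, 3, 155, 146, 70, 5, 5, 4, 6, 60, 54, 3, 2, 2]
0.48 [4, 2, 147, 145, 111, 50, 4, 5, 4, 5, 57, 47, 2, 3, 2]
0.44 [5, 4, 59, 32, 32, 50, 5, 4, 5, 5, 5, 4, 10, 12, 2]
0.40 [4, 5, 50, 48, 50, 50, 41, 30, 49, 48, 2, 2, 13, 14, 2]
0.36 [5, 3, 2, 50, 49, 2, 886, 2, 47, 46, 2, 2, 2, 2, 2]
0.32 [4, 2, 2, 2, 2, 2, 2, 3, 3, 2, 2, 3, 2, 2, 2]
0.28 [335, 2, 2, 2, 2, 3, 2, 2, 2, 2, 2, 2, 2, 3, 2]
```

```bash
cat >> h.py <<'E'
from scipy.spatial.transform import Rotation as Ro
YR=2.0; RC=np.array([.561,.114,.041])
RR=Ro.from_euler('z',YR,degrees=True).as_matrix()
n=np.array([-.8892,-.3551,.2886]); n/=np.linalg.norm(n)
ub=-np.r_[n[:2],0]/np.linalg.norm(n[:2]); yb=np.cross([0,0,1],ub)
H=np.r_[.4292,.373,.05]+.05*ub
e=np.cross(-n,yb)  # reader z at read: x=-n,y=yb
LAB=H+.052*e
RREAD=np.c_[-n,yb,e]
def tool(R,s): return R@np.diag([1,-1,-1]) if s<0 else R@np.diag([-1,1,-1])
def tcp(c,R): return c-.019*R[:,2]
E
python3 - <<'E'
from rig import robot
from h import *
print(H,LAB,e,np.degrees(np.arctan2(ub[1],ub[0])))
CR=LAB+.145*n; print("read centre",CR)
for s in(-1,1):
    for nm,c,R in(("pre",RC+[0,0,.1],RR),("grasp",RC,RR),("read",CR,RREAD),("read+",CR+.08*n+[0,0,.03],RREAD)):
        q=robot.ik(tcp(c,R),tool(R,s)); print(s,nm,None if q is None else np.round(q,1))
for s in(-1,1):
  Rv=np.c_[ub,yb,[0,0,1]]
  for a,z in((.10,.22),(.10,.125),(.0,.125),(-.088,.055)):
    q=robot.ik(np.r_[(H+a*ub)[:2],z],tool(Rv,s)); print(s,a,z,None if q is None else np.round(q,1))
T=np.load("topW.npy");S=np.load("sceneW.npy")
for W in (T,S):
  P=W.reshape(-1,3); d=(P-LAB); m=(abs(d@yb)<.055)&(abs(d@e)<.03)&(abs(d@n)<.02); print(m.sum(),np.median((d@n)[m]))
# overlay label outline, lid outline, reader
for nm in("scene","top"):
    im=np.load(nm+"0.npz")['im'][:,:,::-1].copy(); i=robot.camera_info(nm)
    big=cv2.resize(im,None,fx=3,fy=3,interpolation=cv2.INTER_CUBIC)
    def poly(p,c): cv2.polylines(big,[np.int32((proj(i,p)+.5)*3-.5)],True,c,1)
    poly([LAB+a*e+b*yb for a,b in((.022,.028),(.022,-.028),(-.022,-.028),(-.022,.028))],(0,0,255))
    poly([H+a*e+b*yb for a,b in((0,.06),(0,-.06),(.102,-.06),(.102,.06))],(0,255,0))
    B=H-.05*ub
    poly([B+a*ub+b*yb for a,b in((.05,.06),(.05,-.06),(-.05,-.06),(-.05,.06))],(0,255,255))
    poly([RC+RR@[a,b,.017] for a,b in((.026,.016),(.026,-.016),(-.07,-.016),(-.07,.016))],(255,0,255))
    poly([RC+RR@[a,b,.021] for a,b in((.026,.02),(.026,-.02),(.07,-.02),(.07,.02))],(255,0,255))
    cv2.imwrite(f"pics/{nm}ov.png",big[380:830,540:1110] if nm=="scene" else big[420:960,420:1110])
E
```

```text
[0.47563427 0.39154342 0.05      ] [0.4895708  0.39710894 0.09978753] [0.26801022 0.10702927 0.95745248] 21.769184641879555
read centre [0.36064084 0.34562105 0.14163322]
-1 pre [ 31.1  16.2 -20.5   0.  -53.4  60.9]
-1 grasp [ 31.1  23.2 -26.1   0.  -40.7  60.9]
-1 read [ 58.5  19.1 -13.9 -10.5 -70.9  58. ]
-1 read+ [ 63.7   9.6 -18.8 -11.5 -74.6  52.4]
1 pre [  31.1   16.2  -20.5    0.   -53.4 -119.1]
1 grasp [  31.1   23.2  -26.1   -0.   -40.7 -119.1]
1 read [  58.5   19.1  -13.9  -10.5  -70.9 -122. ]
1 read+ [  63.7    9.6  -18.8  -11.5  -74.6 -127.6]
-1 0.1 0.22 [ 52.6  24.2   5.4   0.  -71.2  59.1]
-1 0.1 0.125 [ 52.6  27.9  -1.5   0.  -60.6  59.1]
-1 0.0 0.125 [ 57.6  19.7 -14.7   0.  -55.6  54.2]
-1 -0.088 0.055 [ 63.4  17.5 -29.5   0.  -42.9  48.3]
1 0.1 0.22 [  52.6   24.2    5.4    0.   -71.2 -120.9]
1 0.1 0.125 [  52.6   27.9   -1.5    0.   -60.6 -120.9]
1 0.0 0.125 [  57.6   19.7  -14.7    0.   -55.6 -125.8]
1 -0.088 0.055 [  63.4   17.5  -29.5   -0.   -42.9 -131.7]
882 0.0007762150617835358
894 -0.0014866466549477682
```

View overlays.

View pics/sceneov.png

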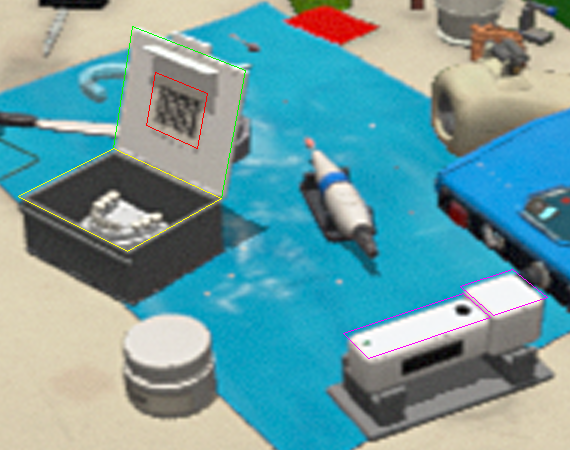

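View pics/topov.png

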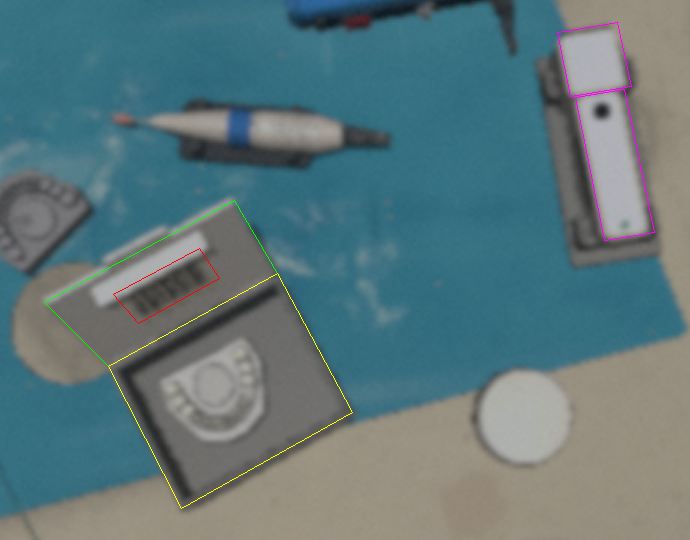

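The overlays fit both pictures within about 1–2 px: lid, box rim, label and reader outlines all land on their edges. Now I'll grasp the reader.

Run:
```python
from rig import robot
from h import *
R=tool(RR,-1); t0=tcp(RC,RR)
robot.goto(t0+[0,0,.21],R); print(robot.read_t(),robot.read_position())
robot.servo_line(t0+[0,0,.06],speed=.2)
robot.servo_line(t0,speed=.08); print(robot.read_t(),robot.read_position()-t0,robot.read_force())
robot.move_gripper(0.0); print(robot.read_t(),robot.read_grip_width()*88,robot.read_force())
robot.servo_line(t0+[0,0,.02],speed=.05)
im,d=robot.grab_frame("scene"); print(robot.read_t(),robot.read_grip_width()*88,robot.read_force())
cv2.imwrite("pics/s1.png",cv2.resize(im[120:280,230:430,::-1],None,fx=3,fy=3))
```

```text
2.1333 [0.56104285 0.11466622 0.23197692]
3.9333 [0.00032263 0.00013258 0.00035791] [0.47601449 0.78110033 0.43167543]
4.85 31.930272230629342 [ 0.03244664 -0.01958543  0.01726617]
5.45 32.27926840236214 [ 0.38874217  0.16077225 -1.37222233]
```

View pics/s1.png

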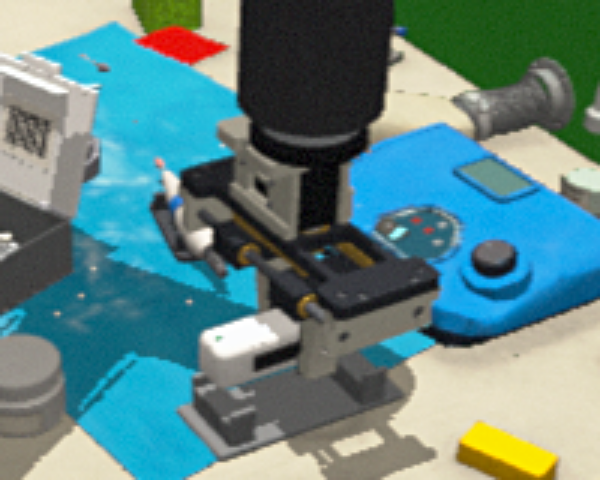

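The reader is gripped at 32 mm, which matches the handle width. The wrist reads 1.37 N (0.14 kg), and it hangs level above the saddles. Next is the reading pose.

Run:
```python
from rig import robot
from h import *
t0=tcp(RC,RR); CR=LAB+.145*n
robot.servo_line(t0+[0,0,.16],speed=.2)
R=tool(RREAD,-1)
robot.goto(tcp(CR+.08*n+[0,0,.03],RREAD),R)
robot.servo_line(tcp(CR,RREAD),speed=.12)
robot.dwell(.6); print(robot.read_t(),robot.read_position()-tcp(CR,RREAD),np.degrees(np.arccos((np.trace(robot.read_tcp_rot().T@R)-1)/2)))
im,d=robot.grab_frame("scene"); im2,d2=robot.grab_frame("top")
np.savez("read.npz",im=im,d=d,im2=im2,d2=d2)
cv2.imwrite("pics/s2.png",cv2.resize(im[70:230,130:330,::-1],None,fx=3,fy=3))
cv2.imwrite("pics/t2.png",cv2.resize(im2[160:360,130:380,::-1],None,fx=3,fy=3))
W=world(robot.camera_info("scene"),d)
robot.dwell(2.2); print(robot.read_t(),robot.read_grip_width()*88)
```

```text
9.1083 [-1.26272381e-05  1.19341772e-05  7.66743142e-05] 0.008717950896523772
11.4083 31.894415988992456
```

View pics/s2.png

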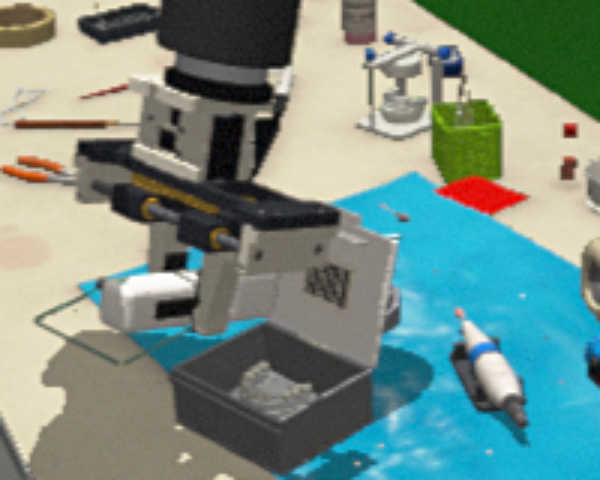

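View pics/t2.png

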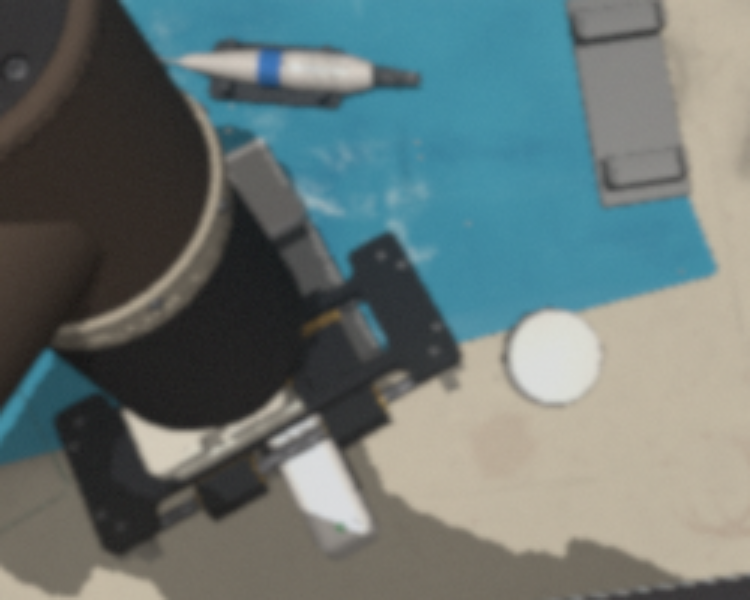

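The handle lies perpendicular to the box front and points at the label. I'll check the reader's orientation in the hand from the depth data.

Run:
```python
from rig import robot
from h import *
z=np.load("read.npz"); C=LAB+.145*n
for nm,d in(("scene",z['d']),("top",z['d2'])):
    P=world(robot.camera_info(nm),d).reshape(-1,3); L=(P-C)@RREAD
    m=(L[:,0]>-.075)&(L[:,0]<-.022)&(abs(L[:,1])<.025)&(abs(L[:,2])<.025); L=L[m]
    t=L[(L[:,2]>.010)&(abs(L[:,1])<.012)]
    print(nm,len(L),len(t),L.min(0),L.max(0))
    if len(t)>20: print("top face slope along x (deg), mean",np.degrees(np.arctan(np.polyfit(t[:,0],t[:,2],1)[0])),t[:,2].mean())
    s=L[(abs(L[:,2])<.012)&(L[:,1]<-.010)]
    if len(s)>20: print("side slope",np.degrees(np.arctan(np.polyfit(s[:,0],s[:,1],1)[0])),s[:,1].mean())
```

```text
scene 457 95 [-0.07197327 -0.02069496 -0.01528471] [-0.02208939  0.01463618  0.01797131]
top face slope along x (deg), mean 4.477608989777569 0.015487273406089972
side slope -3.59333579048518 -0.016132678303332756
top 723 472 [-0.07072674 -0.01729194 -0.01056748] [-0.02212004  0.01662916  0.01989703]
top face slope along x (deg), mean 2.248326692594422 0.01632985888250651
side slope -4.348343378153139 -0.015403259080036587
```

Run:
```python
from rig import robot
from h import *
z=np.load("read.npz"); C=LAB+.145*n
for nm,d in(("scene",z['d']),("top",z['d2'])):
    P=world(robot.camera_info(nm),d).reshape(-1,3); L=(P-C)@RREAD
    for a in np.arange(-.066,-.02,.006):
        m=(abs(L[:,0]-a)<.003)&(abs(L[:,1])<.03)&(abs(L[:,2])<.025); q=L[m]
        t=q[(abs(q[:,1])<.01)&(q[:,2]>.008)]; s=q[(abs(q[:,2])<.01)&(q[:,1]<0)]; w=q[q[:,2]>.012]
        print(nm,round(a,3),len(t),np.median(t[:,2]).round(4) if len(t) else '',"side",len(s),np.median(s[:,1]).round(4) if len(s) else '',"edges",np.percentile(w[:,1],[3,97]).round(4) if len(w) else '')
```

```text
scene -0.066 30 0.0124 side 60 -0.0108 edges [-0.0163  0.0096]
scene -0.06 9 0.0169 side 23 -0.0166 edges [-0.017   0.0051]
scene -0.054 10 0.0167 side 23 -0.0171 edges [-0.0162  0.0064]
scene -0.048 8 0.0164 side 15 -0.0178 edges [-0.0161  0.0092]
scene -0.042 8 0.0167 side 22 -0.0164 edges [-0.0168  0.0027]
scene -0.036 7 0.0165 side 24 -0.0165 edges [-0.014   0.0054]
scene -0.03 9 0.0166 side 16 -0.0176 edges [-0.0157  0.0065]
scene -0.024 7 0.0169 side 24 -0.0178 edges [-0.0165  0.0076]
top -0.066 66 0.0154 side 16 -0.0146 edges [-0.0136  0.0121]
top -0.06 43 0.0173 side 3 -0.0163 edges [-0.0139  0.0131]
top -0.054 51 0.0167 side 7 -0.0163 edges [-0.0148  0.0133]
top -0.048 52 0.0166 side 4 -0.0163 edges [-0.0142  0.0135]
top -0.042 45 0.0167 side 6 -0.0168 edges [-0.0145  0.0136]
top -0.036 47 0.0167 side 5 -0.0168 edges [-0.0141  0.0137]
top -0.03 49 0.0167 side 4 -0.0168 edges [-0.0146  0.0129]
top -0.024 44 0.0169 side 6 -0.0166 edges [-0.0147  0.0133]
```

With the rounded ends left out, the handle faces are flat at 16.7 mm and parallel to the planned axis within about 0.5°. It is square-on and has been held still for about 2.8 s. Returning the reader.

Run:
```python
from rig import robot
from h import *
t0=tcp(RC,RR); CR=LAB+.145*n
robot.servo_line(tcp(CR+.08*n+[0,0,.03],RREAD),speed=.15)
robot.goto(t0+[0,0,.16],tool(RR,-1))
robot.servo_line(t0+[0,0,.03],speed=.15)
robot.servo_line(t0+[0,0,.0005],speed=.04); robot.dwell(.2); print(robot.read_t(),robot.read_force(),robot.read_position()-t0)
robot.move_gripper(1.0); print(robot.read_grip_width())
robot.servo_line(t0+[0,0,.05],speed=.1)
robot.servo_line(t0+[0,0,.2],speed=.25)
im,d=robot.grab_frame("scene"); print(robot.read_t())
np.savez("back.npz",d=d)
cv2.imwrite("pics/s3.png",cv2.resize(im[130:290,230:430,::-1],None,fx=3,fy=3))
```

```text
15.5667 [ 0.72187169 -0.87769074 -1.67846815] [9.95790969e-05 3.24926298e-05 4.92992523e-04]
0.9956432583272904
18.0583
```

View pics/s3.png

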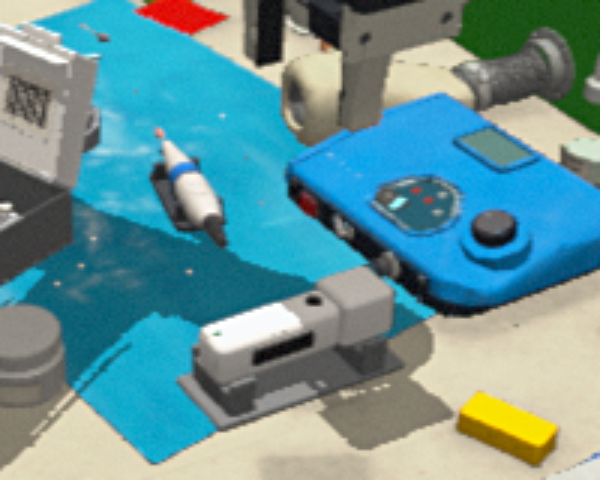

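The reader is back, seated level in both saddles: the head is at about (365,300) and the tail at (230,350) in this crop. Now the lid.

Run:
```python
from rig import robot
from h import *
Rv=tool(np.c_[ub,yb,[0,0,1]],-1)
robot.move_gripper(0.0)
p=lambda u,z: np.r_[(H+u*ub)[:2],z]
robot.goto(p(.11,.24),Rv)
robot.servo_line(p(.11,.13),speed=.2)
robot.servo_line(p(.07,.13),speed=.15); print(robot.read_t(),robot.read_force())
robot.servo_line(p(.0075,.13),speed=.06); print(robot.read_t(),robot.read_force())
for q in range(75,4,-10):
    a=np.radians(q); r=.08+.016*(85-q)/85
    ac=r*np.cos(a)-.005*np.sin(a); h=r*np.sin(a)+.005*np.cos(a)
    robot.servo_line(p(-(ac-.0095),.05+h),speed=.07); print(q,robot.read_t(),robot.read_force().round(2))
im,d=robot.grab_frame("scene")
cv2.imwrite("pics/s4.png",cv2.resize(im[100:260,130:330,::-1],None,fx=3,fy=3))
```

```text
21.8167 [0.50059889 0.03132193 0.84580592]
23.0083 [ 0.06646612 -0.46279128  0.79473976]
75 23.3667 [ 0.03 -0.09  0.32]
65 23.725 [-1.53 -0.22 -0.59]
55 24.0917 [0.62 0.42 0.47]
45 24.4583 [-1.26 -0.3   0.35]
35 24.8333 [-0.68  0.03 -0.17]
25 25.2083 [ 0.39 -0.16  0.16]
15 25.5917 [-0.09 -0.4   0.89]
5 25.9833 [ 0.65 -0.2   0.57]
```

View pics/s4.png

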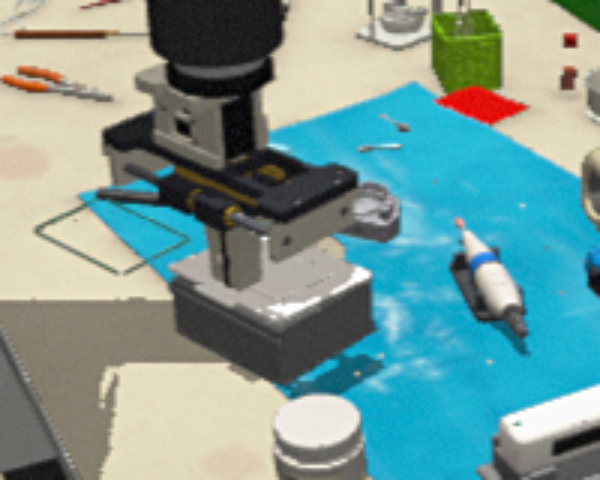

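The lid has followed and is almost level. I'll press it home while watching the force.

Run:
```python
from rig import robot
from h import *
p=lambda u,z: np.r_[(H+u*ub)[:2],z]
for z in np.arange(.061,.0495,-.001):
    robot.servo_line(p(-.086,z),speed=.03); F=robot.read_force(); print(round(z,4),robot.read_position()[2].round(4),F.round(2))
    if F[2]>12: break
robot.dwell(.3); print(robot.read_force())
robot.servo_line(p(-.086,.10),speed=.1)
robot.servo_line(p(-.086,.25),speed=.25)
robot.goto([.29,.609,.25],robot.read_tcp_rot())
for nm in("scene","top"):
    im,d=robot.grab_frame(nm); np.savez(f"end_{nm}.npz",im=im,d=d)
    cv2.imwrite(f"pics/e_{nm}.png",cv2.resize((im[110:330,150:400] if nm=="scene" else im[130:330,130:430])[:,:,::-1],None,fx=2.6,fy=2.6))
    P=world(robot.camera_info(nm),d).reshape(-1,3); L=(P-H)@np.c_[ub,yb,[0,0,1]]
    q=L[(L[:,0]<-.005)&(L[:,0]>-.1)&(abs(L[:,1])<.055)&(L[:,2]>-.02)&(L[:,2]<.05)]
    f=np.polyfit(q[:,0],q[:,2],1); print(nm,len(q),"lid z over hinge mm at back/front",1000*f[1],1000*(f[1]-.1*f[0]),"angle deg",np.degrees(np.arctan(-f[0])))
    m=(abs(P[:,0]-.561)<.08)&(abs(P[:,1]-.114)<.04)&(P[:,2]>.052)&(P[:,2]<.075); Q=P[m]; print(cv2.minAreaRect((Q[:,:2]*1000).astype(np.float32)),np.percentile(Q[:,2],[50,95]))
print(robot.read_t())
```

```text
0.061 0.0611 [ 0.14  0.13 -0.03]
0.06 0.06 [ 0.65 -1.    0.95]
0.059 0.0589 [-0.73 -0.6  -0.86]
0.058 0.0579 [-0.63 -0.33 -0.75]
0.057 0.0569 [ 0.49  0.16 -0.49]
0.056 0.0559 [ 0.17  0.65 -0.16]
0.055 0.0553 [-0.17 -0.51  4.53]
0.054 0.055 [-3.61 -2.12 12.22]
[-3.9018454  -2.05336676 12.09570478]
scene 1160 lid z over hinge mm at back/front 7.617442857738612 -0.8640037411105543 angle deg -4.847908691190833
((563.39111328125, 113.35076904296875), (143.10626220703125, 44.14442825317383), 1.7168458700180054) [0.05712889 0.06176902]
top 3013 lid z over hinge mm at back/front 5.10084300312704 5.16061515035358 angle deg 0.03424691360667822
((561.7508544921875, 114.04878234863281), (141.1071014404297, 40.4935302734375), 1.1341403722763062) [0.05834644 0.06314015]
30.8417
```

View pics/e_scene.png

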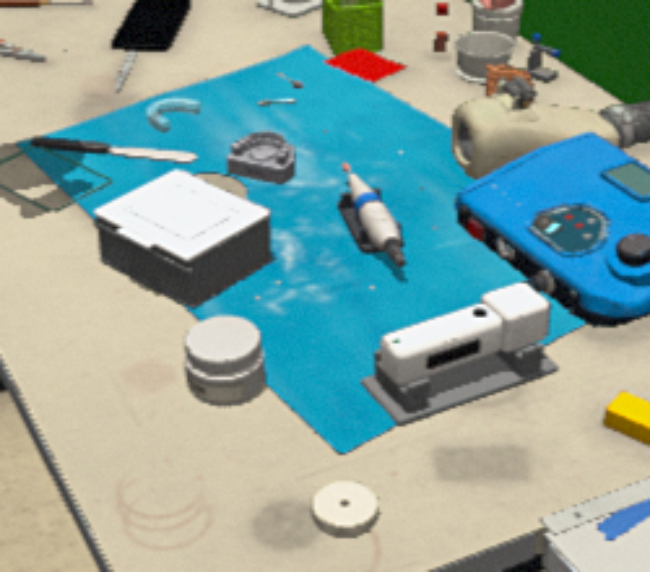

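View pics/e_top.png

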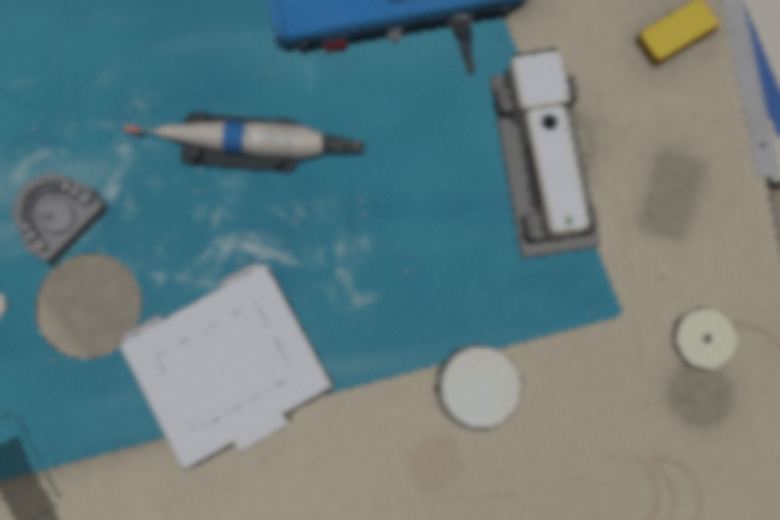

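Run:
```python
from rig import robot
from h import *
P=world(robot.camera_info("scene"),np.load("end_scene.npz")['d']).reshape(-1,3); L=(P-H)@np.c_[ub,yb,[0,0,1]]
q=L[(L[:,0]<-.01)&(L[:,0]>-.09)&(abs(L[:,1])<.045)&(abs(L[:,2]-.004)<.008)]
f=np.polyfit(q[:,0],q[:,2],1); print(len(q),f[1],np.degrees(np.arctan(-f[0])))
robot.job_done()
```

```text
691 0.004653905121034683 -0.10182180317298808
the job is handed in; nothing more can be done
```

The case is booked out: the label was read, the reader is back in its cradle, and the lid is shut. I handed the job in at about 31 s on the robot's clock.

- **Reading:** I held the reader still for about 2.8 s, with its window a planned 75 mm from the middle of the label. The depth check put the handle within about 0.5° of square-on.
- **Reader:** It lies in both saddles, level. Its centre is within about 1 mm of where it started in the top view (2 mm in the scene view), and its yaw is within about 1.5°.
- **Lid:** I pushed it over from behind and pressed it down to a firm stop at 12 N. Its outer face is 55 mm above the bench, and the two cameras put its angle at +0.03° and -0.10°.
- **Everything else:** In the last pictures the bystanders look to be where they were, and the arm is clear of everything. The cast inside the box is now hidden by the lid.

**A check that disagreed:** the first lid fit from the scene camera gave -4.8°. I put this down to pixels of the box's front wall getting into the fit. With only the lid's top face, the same picture gave the -0.10° above. The tab can't be seen with the lid shut, so its position is judged from the lid being fully down and level.

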